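Clear the cookie-packing table

TASK

Clear the packing table for weighing the next bag. Pull the top drawer of the desk case, which stands ajar, right out, lay the pen, the paste brush and the whiteboard eraser in it and push it fully shut; put the label rolls and the twist-tie reel in the wicker basket; and lay all the small cookies flat, one upon another, in one straight stack in the middle of the round card on the scale. Any of these things may be missing today, and everything else on the table, such as the spice jar, stays where it is.

Things in the scene. Friction and masses are not known exactly. Their poses are not given: they have to be found in the camera images.
- case: fixed plain pale-grey desk case, 240 mm wide (x), 190 mm deep and 165 mm high, with three drawers; only the top one moves. Origin at its underside; +y points out of its front face, which stands at y = +90 mm. Behind that face the drawer is covered by the case top (z 161 to 165 mm); of a drawer that is right out, the front 127 mm are open from above.
- case_drawer3 (a joint): how far the top drawer is out, m: 0 shut, 0.13 right out at its stop; it starts 0.055 to 0.075 out and stays where it is left (slides with about 0.5 N)
- drawer_in (a point): moves with the top drawer: middle of its inner floor, at z = 0.114; +y points the way it pulls out, x across, z up. Inside it is 224 mm wide (x -112 to 112 mm) and 176 mm long (y -89 to 88 mm), the side walls 36 mm high and 2 mm thick; 47 mm clear height under the case top. The few flat labels seen on its floor are part of it.
- drawer_front (a point): moves with the top drawer: middle of the top edge of its front panel (3 mm thick, 44 mm high), z = 0.156; +y is outwards. A pull lip (70 mm wide, 4 mm thick) sticks out 10 mm in front of the panel, 4 to 8 mm below that edge. Ajar, the drawer can be hooked behind the panel from above; it is shut by pushing on the panel or lip.
- basket_in (a point): fixed oval wicker basket, 199 x 283 mm over all: the middle of its inner floor, 12 mm above the table; floor 150 mm (x) by 194 mm (y), sides leaning outwards to a rim 85 mm above the table; x across the short way, y along the long way, where a loop handle rises to 119 mm at each end.
- card_top (a point): middle of the upper face of a round white paper card, 100 mm across and 2 mm thick, which lies fixed on the pan of a flat white kitchen scale (fixed, 160 x 210 mm, 17 mm high; in this point's frame it reaches from x -80 to 80 mm and from y -77 to 133 mm, keys at the +y end); this face is 19.5 mm above the table; z up.
- biscuit_1_mid (a point): centre (half-way up) of a small round chocolate-chip cookie, 60 mm across and 15 mm thick, lying flat on the table; z up through its flat faces. May be absent.
- biscuit_2_mid (a point): centre (half-way up) of a small round chocolate-chip cookie, 60 mm across and 15 mm thick, lying flat on the table; z up through its flat faces. May be absent.
- biscuit_3_mid (a point): centre (half-way up) of a small round chocolate-chip cookie, 60 mm across and 15 mm thick, lying flat on the table; z up through its flat faces. May be absent.
- biscuit_4_mid (a point): centre (half-way up) of a small round chocolate-chip cookie, 60 mm across and 15 mm thick, lying flat on the table; z up through its flat faces. May be absent.
- pen_mid (a point): centre (half-way up) of a capped marker pen, 135 mm long (along its y), 17 mm wide and 16 mm high, lying on the table. May be absent.
- paste_brush_mid (a point): centre (half-way up) of a short paste brush with a dark handle, 66 mm long to grip in all (along its y; 75 mm over the bristles) and 10 mm wide and high, lying on the table. May be absent.
- board_eraser_mid (a point): centre (half-way up) of a whiteboard eraser, felt below and grey plastic above, 94 mm long (along its y), 42 mm wide (x) and 28 mm high. May be absent.
- label_roll_1_mid (a point): centre (half-way up) of a roll of labels lying flat: a drum 68 mm across and 26 mm high (a thin loose label end beside it is without substance), its hole cannot be gripped. May be absent.
- label_roll_2_mid (a point): centre (half-way up) of another label roll of the same kind. May be absent.
- tie_reel_mid (a point): centre (half-way up) of a white reel of twist tie standing on its end: 60 mm across, 38 mm high, z along its axle; grip it across. May be absent.
- spice_jar: bystander: spice jar with a red cap, 45 mm across and 106 mm high, at the far edge of the table beside the case; origin at its underside

How it is judged:
By the outcome, as a careful person would: the job done as asked, in the order asked, and still so for the second after the job is handed in, with the robot touching nothing.
Of biscuit_1, biscuit_2, biscuit_3, biscuit_4 only 3 to 4 are there at a start; the rules pass over those that are not, and their reading is None.
Of pen, paste_brush, board_eraser only 2 to 3 are there at a start; the rules pass over those that are not, and their reading is None.
Of label_roll_1, label_roll_2, tie_reel only 1 to 2 are there at a start; the rules pass over those that are not, and their reading is None.
At some moment in a run one of pen, paste_brush, board_eraser, label_roll_1, label_roll_2, tie_reel may be knocked a few centimetres aside while the robot is not near it.
Once in a run the grip may slacken for a moment while it holds something.
It also fails if it takes over 210 s, if anything falls off the work surface, if the arm or the gripper's body presses on something with over 40 N, if the wrist force passes 120 N, or if a joint passes its speed limit or range.

ROBOT

A 6-joint arm with a two-finger parallel gripper is mounted at the origin on the work surface; the furniture and walls round the work are solid. World frame = base frame: x ahead of the robot, y to its left, z up, the work surface at z = 0. Lengths are in m, angles in rad, forces in N, time in s.
With the tool pointing down it reaches from about 0.425 to 0.925 m from the base axis. Payload 12.5 kg.
Tool frame: the origin (TCP) lies at the very end of the fingers, on their centre line; the grasp point (between the pads) lies 19 mm behind it; z points along the fingers, y is the line along which they close (so a half turn about z gives the same grasp; the last joint's range is limited). The gripper opens to 85 mm and grips with 20 to 120 N. Pads are 22 mm wide; open, the fingers measure 114 mm over their backs; the gripper's body (76 mm by 85 mm) begins 54 mm behind the grasp point. The pads swing forward as they close: fully open they stand 13 mm farther back than shut.
Start: joints at [-1.435, 0.491, 1.559, -0, 1.092, -0.106], TCP at [0.15, -0.607, 0.231] pointing down, gripper open.
Joint ranges: [-3.1, 3.1], [-0.84, 2.19], [0.05, 2.79], [-1.13, 4.28], [0.06, 2.93], [-2.69, 2.69]. Speed limits (rad/s): [2.22, 2.22, 2.79, 3.14, 3.14, 3.14].

INTERFACE

Orientations are given as a rotation vector (axis times angle).
In Python, from station import arm gives the robot as it stands. The module is installed in compiled form; this text tells all that it offers. Calls block until the motion is done:
- arm.move_pose(position, orientation): joint-space move of the TCP to a pose.
- arm.move_straight(position, rotation=None, v=0.15): straight line of the TCP; rotation=None keeps the orientation; v is the mean speed in m/s.
- arm.goto_joints(angles): joint-space move.
- arm.move_gripper(opening, effort=None): finger opening in m; effort is the grip in N (None keeps the last); returns when the fingers have stopped.
- arm.hold(seconds).
- arm.inverse_kinematics(position, orientation): joint angles nearest the present ones, or None.
- arm.read_camera(name): name is "side" or "top" or "wrist"; returns a dict with "color" (400x640x3 uint8, red, green, blue), "z_map" (400x640 float32, m along the optical axis (not along the pixel's ray), 0 where there is no reading), "mtx" (3x3 intrinsics, pixels), "k1" (the pictures are not rectified: a ray, as slopes to the right and down, at radius r is drawn at 1 + k1 r^2 times it, then the intrinsics apply), "extrinsics" (4x4, takes a point from world to camera coordinates). Camera axes: x right, y down, z forward; pixel columns grow to the right and rows downward; lengths in m; the calibration is good to about 2 mm. A picture is of the moment at which its call begins.
A pose or a line that the arm cannot do raises arm.Unreachable and nothing moves.
- arm.sign_off(): hands the job in; it is judged then, once.
Readings, each from a call of its own:
- arm.read_time_s(): time.
- arm.read_qpos(): joint angles.
- arm.read_joint_velocities(): joint speeds.
- arm.read_joint_efforts(): joint torques, N m.
- arm.read_ee_pos(): TCP position.
- arm.read_ee_rot(): TCP orientation.
- arm.read_ft_force(): force on the tool from outside, world axes, zero at the start.
- arm.read_ft_torque(): the same for the moment, N m.
- arm.read_gripper_width(): finger opening in m.
- arm.read_finger_force(): force on a finger pad.
Only numpy, scipy, OpenCV 4.12 (cv2) and the standard library are available. Lean on these libraries where they do the work, as an engineer would, in place of code of your own. Each camera call takes 0.05 s, during which the arm holds its last target. There are 200 camera calls.

## Working session

There is one attempt and no reset: what is moved stays moved. The work goes in short steps, each a Python script; the robot and the scene stay as the last script left them, time stands still between calls to the robot, and variables do not carry over. Pictures are saved under pics/ and viewed, at most 14 in all, crops included, and the job is handed in when it is done.

```bash
mkdir -p pics; cat > h.py <<'E'
import numpy as np, cv2
from station import arm
from scipy.spatial.transform import Rotation as R
def cam(n,save=None):
    c=arm.read_camera(n)
    if save: cv2.imwrite('pics/'+save,c['color'][:,:,::-1])
    return c
def cloud(c):
    """world xyz for each pixel"""
    K=c['mtx'];h,w=c['z_map'].shape
    u,v=np.meshgrid(np.arange(w),np.arange(h))
    xd=(u-K[0,2])/K[0,0];yd=(v-K[1,2])/K[1,1]
    x,y=xd.copy(),yd.copy()
    for _ in range(8):
        f=1+c['k1']*(x*x+y*y);x=xd/f;y=yd/f
    z=c['z_map'];P=np.stack([x*z,y*z,z],-1)
    T=np.linalg.inv(c['extrinsics'])
    W=P@T[:3,:3].T+T[:3,3];W[z==0]=np.nan
    return W
def rv(yaw):
    """tool down, tool y (closing) along world direction yaw"""
    y=np.array([np.cos(yaw),np.sin(yaw),0]);z=np.array([0,0,-1.]);x=np.cross(y,z)
    return R.from_matrix(np.stack([x,y,z],1)).as_rotvec()
E
python3 - <<'E'
from h import *
for n in('top','side'):
    c=cam(n,n+'0.png');W=cloud(c);np.save(n+'0.npy',W)
    print(n,c['extrinsics'].round(3).tolist(),c['mtx'][0,0],c['k1'])
print(R.from_rotvec(arm.read_ee_rot()).as_matrix().round(2),arm.read_gripper_width())
E
```

```text
top [[-0.001, -1.0, 0.017, 0.012], [-0.993, -0.002, -0.12, 0.544], [0.12, -0.017, -0.993, 1.424], [0.0, 0.0, 0.0, 1.0]] 484.40260644439905 0.04598806296322532
side [[0.997, -0.081, 0.02, -0.519], [-0.035, -0.619, -0.785, 0.107], [0.076, 0.781, -0.62, 1.393], [0.0, 0.0, 0.0, 1.0]] 428.8838249191465 -0.04581086178685831
[[ 0.97  0.24 -0.  ]
 [ 0.24 -0.97  0.  ]
 [ 0.   -0.   -1.  ]] 0.08555771270343468
```

View pics/top0.png

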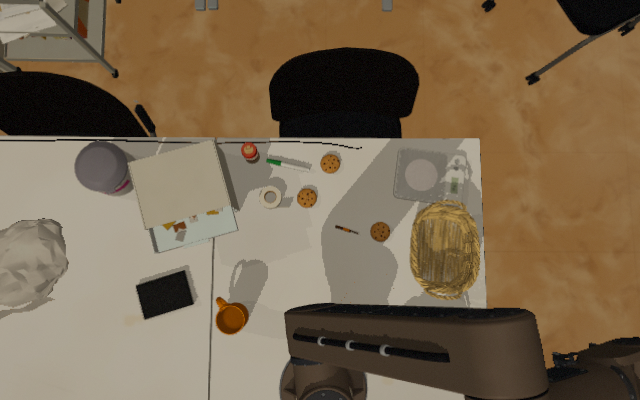

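View pics/side0.png

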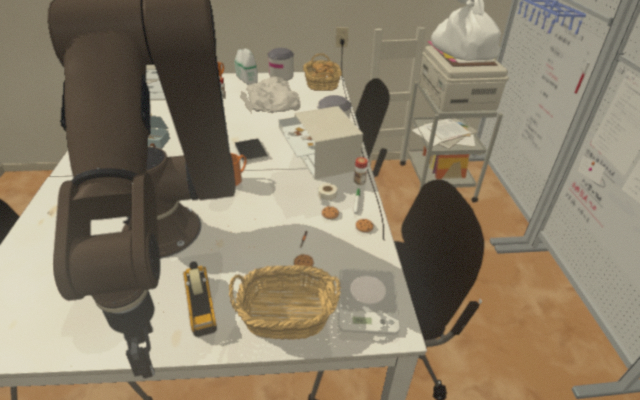

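The top view shows the case at (185,185) with its drawer ajar towards the robot, and the spice jar at (249,151). The pen is at (288,163), a ring (label roll) at (269,197), and cookies at (330,163), (307,197) and (380,231). The brush is at (347,230), the basket at (445,250) and the card at (422,174). The arm hides the part below, so I'll measure these now and look again once it has moved.

```bash
python3 - <<'E'
from h import *
W=np.load('top0.npy')
im=cv2.imread('pics/top0.png')
cv2.imwrite('pics/c1.png',cv2.resize(im[130:310,120:390],None,fx=2.9,fy=2.9,interpolation=cv2.INTER_CUBIC))
print('table',W[180:190,280:290].reshape(-1,3).mean(0), W[270,370])
# height blobs over table
z=W[...,2].copy()
m=((z>0.006)&(z<0.2)&(W[...,0]>0.3)&(W[...,0]<1.0)&(abs(W[...,1])<0.6)).astype(np.uint8)
m[300:]=0
n,l,s,c=cv2.connectedComponentsWithStats(m)
for i in range(1,n):
    if s[i,4]<15: continue
    P=W[l==i]; zt=np.percentile(P[:,2],90)
    Q=P[P[:,2]>zt-0.008] 
    (cx,cy),(w,h),a=cv2.minAreaRect(Q[:,:2].astype(np.float32)*1000)
    print(c[i].round(),s[i,4],'z',zt.round(4),'rect',round(cx),round(cy),round(w),round(h),round(a,1),'mean',Q.mean(0).round(4))
E
```

```text
table [nan nan nan] [ 0.34158922 -0.1439355   0.00129065]
[345.  63.] 3006 z 0.0965 rect 980 -63 38 359 2.3 mean [ 0.9837 -0.0668  0.0964]
[128. 110.] 18 z 0.0309 rect 831 596 4 6 59.8 mean [0.8312 0.5968 0.0295]
[177. 193.] 10249 z 0.1674 rect 563 418 310 296 15.9 mean [0.5782 0.3946 0.165 ]
[250. 152.] 337 z 0.109 rect 687 217 42 41 2.2 mean [0.6867 0.2163 0.1066]
[349. 147.] 43 z 0.0267 rect 713 -98 39 7 87.7 mean [ 0.7132 -0.1019  0.0249]
[438. 214.] 7708 z 0.081 rect 421 -350 241 199 0.1 mean [ 0.4373 -0.3511  0.084 ]
[330. 164.] 294 z 0.019 rect 666 -24 54 56 0.4 mean [ 0.6663 -0.0229  0.0156]
[287. 165.] 208 z 0.018 rect 662 108 135 15 78.0 mean [0.6615 0.1078 0.0146]
[270. 197.] 327 z 0.03 rect 561 159 66 67 76.1 mean [0.5606 0.159  0.0268]
[306. 198.] 301 z 0.0191 rect 559 50 56 55 0.3 mean [0.5591 0.0492 0.0157]
[380. 231.] 310 z 0.0195 rect 457 -174 55 58 88.8 mean [ 0.4569 -0.1739  0.0161]
[345. 229.] 48 z 0.0129 rect 462 -72 69 9 71.9 mean [ 0.4641 -0.0681  0.0098]
[169. 279.] 389 z 0.0164 rect 322 475 41 146 0.6 mean [0.3151 0.455  0.013 ]
```

View pics/c1.png

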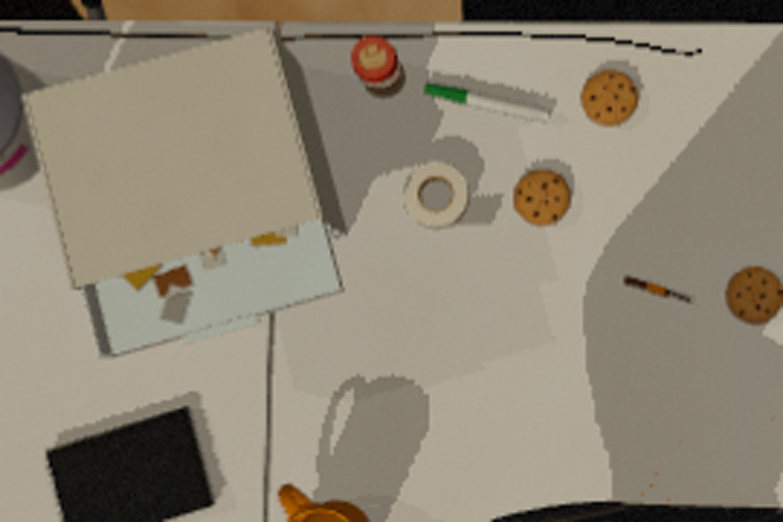

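```bash
python3 - <<'E'
from h import *
from scipy.optimize import least_squares
W=np.load('top0.npy');z=W[...,2]
m=((z>0.158)&(z<0.172)&(W[...,1]>0.2)&(W[...,1]<0.55)&(W[...,0]>0.4)&(W[...,0]<.8)).astype(np.uint8)
m=cv2.morphologyEx(m,cv2.MORPH_OPEN,np.ones((9,9),np.uint8))
P=W[m>0]; r=cv2.minAreaRect(P[:,:2].astype(np.float32)*1000);print('casetop',r,P[:,2].mean())
print(cv2.boxPoints(r).round())
# drawer panel edge pixels
a=np.array([[110,355],[343,290],[225,322]])/2.9+[120,130]
for u,v in a:
    u,v=int(round(u)),int(round(v)); print(u,v); print(W[v-4:v+3,u].round(3).tolist())
# card: white disc px (422,174): print heights
print('card',W[174,422],W[165,400],W[190,455])
S=np.load('side0.npy'); print('side card',S[290,367],'yellow',S[300,200],'basket rim',S[272,290])
im=cv2.imread('pics/side0.png'); cv2.imwrite('pics/c2.png',cv2.resize(im[150:345,170:430],None,fx=3,fy=3,interpolation=cv2.INTER_CUBIC))
im=cv2.imread('pics/top0.png'); cv2.imwrite('pics/c3.png',cv2.resize(im[140:305,385:490],None,fx=3.6,fy=3.6,interpolation=cv2.INTER_CUBIC))
E
```

```text
casetop ((579.5783081054688, 393.9593200683594), (193.13449096679688, 239.86648559570312), 15.768047332763672) 0.1648647840656088
[[454. 483.]
 [519. 252.]
 [705. 305.]
 [640. 536.]]
158 252
[[0.405, 0.459, 0.113], [0.403, 0.459, 0.115], [0.4, 0.457, 0.12], [0.396, 0.446, 0.156], [0.394, 0.451, 0.14], [0.392, 0.457, 0.119], [0.391, 0.494, -0.001]]
238 230
[[0.475, 0.257, 0.0], [0.472, 0.257, -0.003], [0.469, 0.257, -0.003], [0.466, 0.257, -0.003], [0.455, 0.239, 0.118], [0.459, 0.256, 0.001], [0.456, 0.257, -0.002]]
198 241
[[0.436, 0.35, 0.116], [0.433, 0.35, 0.115], [0.43, 0.35, 0.115], [0.425, 0.34, 0.16], [0.423, 0.342, 0.148], [0.42, 0.341, 0.153], [0.418, 0.341, 0.152]]
card [ 0.63235776 -0.3041003   0.02315805] [ 0.66183435 -0.23902196  0.01493361] [ 0.5838778  -0.40459721  0.01813072]
side card [ 0.62689871 -0.30509325  0.02019202] yellow [ 0.17042629 -0.31136517  0.02096453] basket rim [ 0.4153546  -0.26898573  0.06925711]
```

View pics/c2.png

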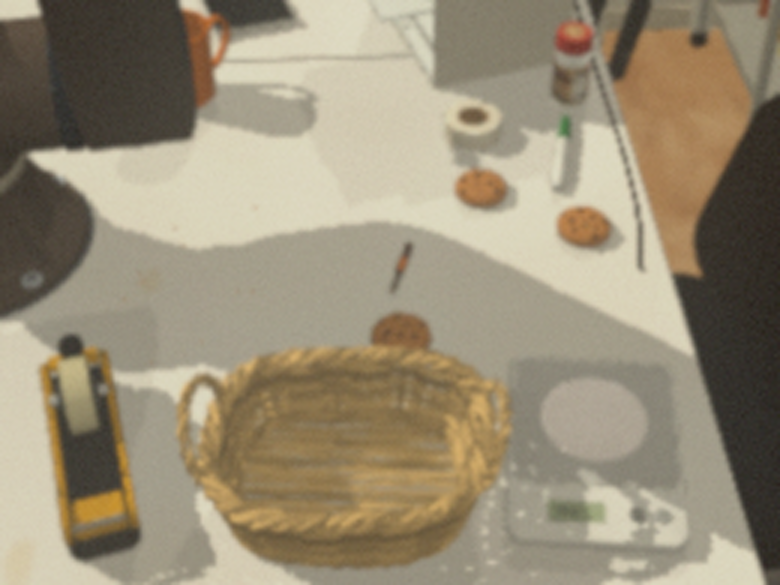

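View pics/c3.png

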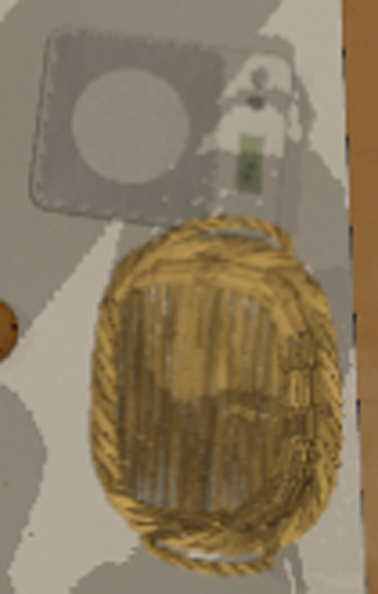

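The crops show the card centre at (421,175) in the top picture, an empty basket and an unrelated yellow tape dispenser. There is no eraser, reel, second roll or fourth cookie. Now I'll hook the drawer.

```bash
cat >> h.py <<'E'
YC=np.array([-.962,-.274]);YC/=np.linalg.norm(YC);XC=np.array([YC[1],-YC[0]]);F=np.array([.4865,.3675])
YAWX=np.arctan2(XC[1],XC[0]);YAWY=np.arctan2(YC[1],YC[0])
def case(x,y,z): return np.r_[F+XC*x+YC*y,z]   # y from the case face
def orient(p,yaw):
    """choose half turn with least wrist motion"""
    q0=arm.read_qpos();best=None
    for k in(-1,0,1):
        q=arm.inverse_kinematics(p,rv(yaw+k*np.pi))
        if q is not None:
            d=np.abs(np.array(q)-q0).max()+0.3*abs(q[5])
            if best is None or d<best[0]: best=(d,rv(yaw+k*np.pi))
    return best[1]
def st(t=''): print(t,'t%.1f'%arm.read_time_s(),'tcp',np.round(arm.read_ee_pos(),4),'F',np.round(arm.read_ft_force(),1),'w%.4f'%arm.read_gripper_width(),'ff',np.round(arm.read_finger_force(),1))
def ray(c,u,v,z):
    K=c['mtx'];p=np.array([(u-K[0,2])/K[0,0],(v-K[1,2])/K[1,1]]);q=p.copy()
    for _ in range(8): q=p/(1+c['k1']*(q@q))
    T=np.linalg.inv(c['extrinsics']);d=T[:3,:3]@np.r_[q,1];o=T[:3,3]
    return o+d*(z-o[2])/d[2]
E
python3 - <<'E'
from h import *
c=cam('top');print('card',ray(c,421.4,175,.0195))
arm.move_gripper(0.0,40)
p=case(0,.033,.28);o=orient(p,YAWX);arm.move_pose(p,o);st()
arm.move_straight(case(0,.033,.135),v=.15);st('down')
y=.033
arm.move_straight(case(0,.105,.135),v=.1);st('pull')
for y in(.110,.114,.118,.122,.126):
    arm.move_straight(case(0,y,.135),v=.05)
    f=np.array(arm.read_ft_force());st(y)
    if abs(f[:2]@YC)>8: break
arm.move_straight(case(0,y-.012,.135),v=.1)
arm.move_straight(case(0,y-.012,.30),v=.25)
p=[.5,.05,.38];arm.move_pose(p,orient(p,np.pi/2));arm.move_gripper(.06)
c=cam('top','top1.png');np.save('top1.npy',cloud(c))
c=cam('wrist','wr1.png');st()
E
```

```text
card [ 0.62991448 -0.30304364  0.0195    ]
 t4.4 tcp [0.4551 0.358  0.28  ] F [ 0.7 -0.1 -0. ] w-0.0001 ff 0.0
down t5.6 tcp [0.4551 0.3587 0.1357] F [-0.1  0.1  0.5] w-0.0002 ff 0.0
pull t6.4 tcp [0.386  0.339  0.1351] F [0.3 0.  0.2] w0.0004 ff 0.0
0.11 t6.7 tcp [0.3807 0.3373 0.1349] F [-0.1 -0.9 -0.4] w0.0002 ff 0.0
0.114 t6.9 tcp [0.3767 0.3362 0.135 ] F [ 0.1 -0.4  0. ] w0.0000 ff 0.0
0.118 t7.2 tcp [0.3753 0.3361 0.1354] F [13.8  1.9 -5.9] w0.0002 ff 6.3
 t10.2 tcp [0.5  0.05 0.38] F [ 0.   0.6 -1.2] w0.0605 ff 0.0
```

View pics/top1.png

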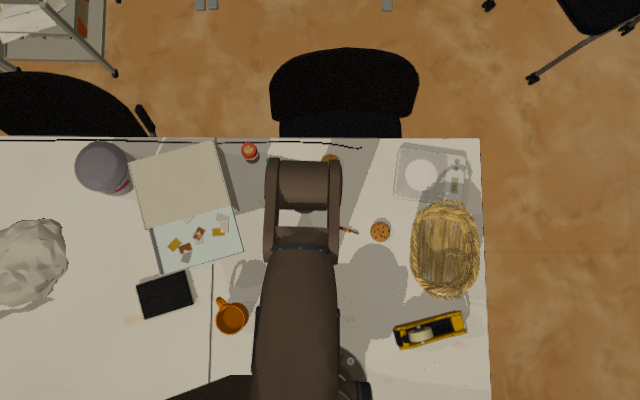

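The drawer now stands right out at its stop, and nothing else was hidden under the arm. Next I'll pick the pen with a close look from the wrist camera.

```bash
cat >> h.py <<'E'
def find(c,near,rad=.08,zmin=.005,zmax=.06,rimdrop=.008):
    """blobs above the table near a point: list of (cx,cy,len1,len2,long-axis angle,ztop,n)"""
    W=cloud(c) if isinstance(c,dict) else c
    m=((W[...,2]>zmin)&(W[...,2]<zmax)&(np.hypot(W[...,0]-near[0],W[...,1]-near[1])<rad)).astype(np.uint8)
    n,l,s,_=cv2.connectedComponentsWithStats(m);out=[]
    for i in range(1,n):
        if s[i,4]<30: continue
        P=W[l==i];zt=np.percentile(P[:,2],90);Q=P[P[:,2]>zt-rimdrop]
        r=cv2.minAreaRect(Q[:,:2].astype(np.float32)*1000);b=cv2.boxPoints(r)
        e=[b[1]-b[0],b[2]-b[1]];L=[np.linalg.norm(v) for v in e];k=int(np.argmax(L))
        out.append((r[0][0]/1000,r[0][1]/1000,max(L),min(L),np.arctan2(e[k][1],e[k][0]),zt,s[i,4]))
    return sorted(out,key=lambda o:-o[-1])
def look(p,z=.30,yaw=np.pi/2,dx=0.,dy=0.,save=None):
    q=[p[0]+dx,p[1]+dy,z];arm.move_pose(q,orient(q,yaw));return cam('wrist',save)
def go(p,z,yaw):
    q=[p[0],p[1],z];arm.move_pose(q,orient(q,yaw))
E
python3 - <<'E'
from h import *
W=cloud(cam('wrist'))
c=look((.60,.108),.30,np.pi/2,save='w_pen.png')
print(np.linalg.inv(c['extrinsics'])[:3,3], np.linalg.inv(c['extrinsics'])[:3,2])
for o in find(c,(.661,.108),.1): print(np.round(o,4))
print(find(c,(.56,.159),.05)[:1],find(c,(.559,.05),.05)[:1]);st()
E
```

```text
[0.52064299 0.10845973 0.44303615] [ 3.11486404e-01  6.76947701e-04 -9.50250368e-01]
[6.61800e-01 1.08700e-01 1.34465e+02 1.59772e+01 1.35590e+00 1.60000e-02
 1.03500e+03]
[5.82200e-01 1.49800e-01 5.66070e+01 1.96833e+01 1.09050e+00 2.73000e-02
 5.28000e+02]
[ 6.80400e-01  1.99100e-01  3.11471e+01  6.34600e+00 -3.76100e-01
  5.60000e-02  3.00000e+02]
[ 5.79700e-01  6.21000e-02  4.37707e+01  1.31267e+01 -1.04140e+00
  1.59000e-02  2.55000e+02]
[ 7.36000e-01  1.35100e-01  8.46201e+01  6.46500e+00 -1.54540e+00
  7.60000e-03  1.85000e+02]
[(0.561087158203125, 0.16063177490234376, np.float32(67.376076), np.float32(67.10015), np.float32(1.1216975), np.float64(0.027266690878183758), np.int32(1918))] [(0.5597568969726563, 0.050373394012451174, np.float32(58.27167), np.float32(57.88935), np.float32(1.565532), np.float64(0.016411363204083176), np.int32(1762))]
 t10.9 tcp [0.5997 0.1076 0.3009] F [-0.4 -0.3  0.4] w0.0601 ff 0.0
```

View pics/w_pen.png

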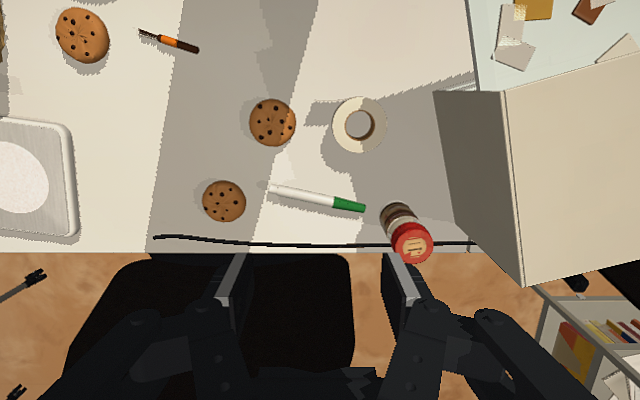

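```bash
python3 - <<'E'
from h import *
o=find(cam('wrist'),(.661,.108),.1)[0];print(np.round(o,4))
yaw=o[4]+np.pi/2
arm.move_gripper(.04,40)
go(o,.12,yaw);arm.move_straight([o[0],o[1],.003],v=.1);st('down')
arm.move_gripper(0,40);st('grip')
arm.move_straight([o[0],o[1],.10],v=.15);st('up')
arm.move_straight([o[0],o[1],.28],v=.3)
p=case(-.035,.07,.27);arm.move_pose(p,orient(p,YAWY));st('over')
arm.move_straight(case(-.035,.07,.14),v=.2);arm.move_straight(case(-.035,.07,.119),v=.06);st('low')
arm.move_gripper(.04);arm.move_straight(case(-.035,.07,.28),v=.25);st('rel')
c=look((.50,.0),.38,np.pi/2,save='w2.png')
for o in find(c,(.462,-.07),.05): print(np.round(o,4))
W=cloud(c);print([np.round(x,4) for x in find(W,case(-.035,.07,0)[:2],.09,.122,.15)])
E
```

```text
[6.619000e-01 1.087000e-01 1.345654e+02 1.607780e+01 1.355100e+00
 1.590000e-02 1.029000e+03]
down t14.2 tcp [0.6623 0.1088 0.0037] F [-0.3  0.8 -0. ] w0.0403 ff 0.0
grip t14.5 tcp [0.6622 0.1088 0.0038] F [-0.7 -0.1  6. ] w0.0140 ff 39.4
up t15.3 tcp [0.6615 0.1087 0.0992] F [-0.   0.1 -0.9] w0.0141 ff 39.0
over t17.2 tcp [0.4297 0.3143 0.2698] F [ 0.1 -0.1 -0.2] w0.0138 ff 39.0
low t18.5 tcp [0.4286 0.3146 0.1187] F [ 1.  -0.5 -0.2] w0.0138 ff 39.0
rel t19.7 tcp [0.4283 0.3144 0.2789] F [ 0.8 -0.4  0.4] w0.0401 ff 0.0
[ 4.64000e-01 -6.92000e-02  7.18750e+01  1.00651e+01  1.25880e+00
  1.00000e-02  2.16000e+02]
[array([4.51100e-01, 2.40500e-01, 9.08855e+01, 4.41600e+00, 2.98000e-01,
       1.45300e-01, 2.13300e+03]), array([ 3.759000e-01,  2.996000e-01,  1.405568e+02,  1.281300e+00,
       -1.285300e+00,  1.478000e-01,  5.910000e+02])]
```

View pics/w2.png

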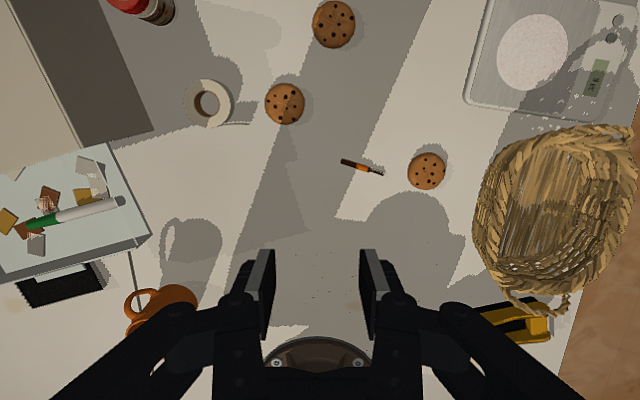

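The picture shows the pen lying in the drawer at (75,212). The brush at (362,167) has not moved and is next.

```bash
python3 - <<'E'
from h import *
c=cam('wrist');o=find(c,(.462,-.07),.06)[0];print(np.round(o,4));print('card',ray(c,533,52,.0195))
yaw=o[4]+np.pi/2
arm.move_gripper(.035,30)
go(o,.12,yaw);arm.move_straight([o[0],o[1],.002],v=.1);st('down')
arm.move_gripper(0,30);st('grip')
arm.move_straight([o[0],o[1],.10],v=.15);st('up')
arm.move_straight([o[0],o[1],.28],v=.3)
X,Y=.072,.062
p=case(X,Y,.27);arm.move_pose(p,orient(p,YAWX));st('over')
arm.move_straight(case(X,Y,.14),v=.2);arm.move_straight(case(X,Y,.118),v=.06);st('low')
arm.move_gripper(.035);arm.move_straight(case(X,Y,.28),v=.25);st('rel')
arm.move_gripper(0)
p=case(0,.22,.26);print(p,arm.inverse_kinematics(p,rv(YAWX)) is not None,arm.inverse_kinematics(case(0,.17,.14),rv(YAWX)) is not None,arm.inverse_kinematics(case(0,.17,.14),rv(YAWY)) is not None)
c=look((.50,.1),.38,np.pi/2,save='w3.png');st()
E
```

```text
[ 4.64800e-01 -6.62000e-02  6.51285e+01  9.42620e+00  1.27590e+00
  1.03000e-02  1.99000e+02]
card [ 0.63222007 -0.30065275  0.0195    ]
down t23.9 tcp [ 0.465  -0.0663  0.0025] F [-0.3  0.2 -0.1] w0.0349 ff 0.0
grip t24.2 tcp [ 0.465  -0.0663  0.0025] F [-0.8 -0.1  6.4] w0.0082 ff 31.2
up t25.1 tcp [ 0.4645 -0.0662  0.0995] F [-0.1 -0.3 -0.5] w0.0080 ff 34.8
over t27.6 tcp [0.4077 0.4191 0.2698] F [ 0.2 -0.   0.3] w0.0078 ff 34.7
low t28.9 tcp [0.4071 0.4197 0.1177] F [-0.2 -0.7 -0.4] w0.0077 ff 34.7
rel t30.1 tcp [0.4068 0.4194 0.2788] F [-0.6  0.3 -0.5] w0.0351 ff 0.0
[0.274915   0.30723567 0.26      ] True True False
 t31.9 tcp [0.4999 0.1009 0.3796] F [-0.1 -0.3  0.6] w0.0002 ff 0.0
```

View pics/w3.png

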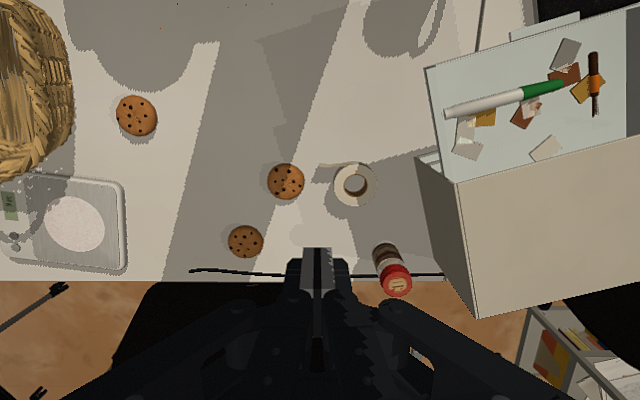

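The pen at (500,98) and the brush at (595,83) both lie flat inside. Now I'll push the drawer shut.

```bash
python3 - <<'E'
from h import *
p=case(0,.17,.27);arm.move_pose(p,orient(p,YAWX))
arm.move_straight(case(0,.17,.135),v=.15);st('down')
arm.move_straight(case(0,.04,.135),v=.1);st('push')
for y in(.034,.030,.027,.024,.021,.018,.015):
    arm.move_straight(case(0,y,.135),v=.04);st(y)
    if abs(np.array(arm.read_ft_force())[:2]@YC)>12: break
arm.move_straight(case(0,.08,.135),v=.15);arm.move_straight(case(0,.08,.28),v=.25)
arm.move_gripper(.083)
c=look((.50,.1),.36,np.pi/2,save='w4.png');W=cloud(c)
print([np.round(x,4) for x in find(c,(.56,.16),.055)])
# lip / panel: distance of points around z .156 in front of face
d=(W[...,:2]-F);y=d@YC;x=d@XC
m=(abs(x)<.1)&(y>-.01)&(y<.14)&(W[...,2]>.1)&(W[...,2]<.158)
print('panel y pct',np.nanpercentile(y[m],[5,50,90,99]),m.sum())
E
```

```text
down t34.1 tcp [0.3234 0.321  0.1356] F [0.9 0.5 1.6] w-0.0002 ff 0.0
push t35.5 tcp [0.4477 0.3565 0.135 ] F [ 1.  -0.2 -0.4] w-0.0001 ff 0.0
0.034 t35.8 tcp [0.454  0.3583 0.135 ] F [ 0.4 -0.2  0.4] w0.0001 ff 0.0
0.03 t36.1 tcp [0.4579 0.3593 0.135 ] F [-0.2  0.4  0.1] w0.0003 ff 0.0
0.027 t36.3 tcp [0.4607 0.3601 0.135 ] F [ 0.4 -0.2 -0.1] w0.0001 ff 0.0
0.024 t36.6 tcp [0.4636 0.361  0.135 ] F [-0.6 -0.  -0.9] w-0.0000 ff 0.0
0.021 t36.8 tcp [0.4665 0.3618 0.135 ] F [ 0.4 -0.8 -0.9] w0.0001 ff 0.0
0.018 t37.1 tcp [0.4671 0.3619 0.1348] F [-11.8  -3.7   5.2] w-0.0003 ff 6.0
[array([5.56400e-01, 1.59100e-01, 7.77078e+01, 6.75053e+01, 3.62000e-01,
       2.71000e-02, 1.42500e+03])]
panel y pct [-0.0033616  -0.00156526  0.00390312  0.00837777] 3437
```

View pics/w4.png

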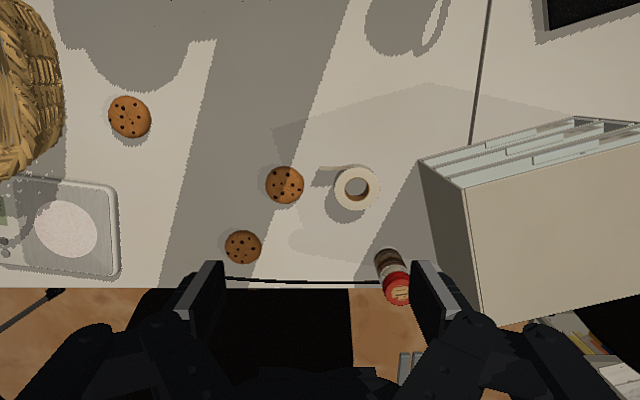

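The drawer is shut flush, with the pull force at its stop and the panel at the face. Next I'll put the label roll, with its hole at (357,189), in the basket.

```bash
python3 - <<'E'
from h import *
c=cam('wrist');h=ray(c,357,189,.026);print('hole',h,np.round(find(c,(.56,.16),.055,rimdrop=.003)[0],4))
W=np.load('top1.npy');m=(W[...,2]>.07)&(W[...,2]<.1)&(W[...,1]<-.2)&(W[...,0]<.57)&(W[...,0]>.25)&(W[...,1]>-.5)
B=W[m];print('rim x',np.percentile(B[:,0],[1,99]),'y',np.percentile(B[:,1],[1,99]))
b=(np.percentile(B[:,:2],1,0)+np.percentile(B[:,:2],99,0))/2;print('basket',b);np.save('b.npy',b)
o=np.array([.561,.1603]); print(np.linalg.norm(o-h[:2]))
assert np.linalg.norm(o-h[:2])<.008
arm.move_gripper(.085,50)
go(o,.12,np.pi/2);arm.move_straight([o[0],o[1],.03],v=.15);st()
arm.move_straight([o[0],o[1],.0],v=.05);st('down')
arm.move_gripper(0,50);st('grip')
arm.move_straight([o[0],o[1],.10],v=.12);st('up')
arm.move_straight([o[0],o[1],.25],v=.3)
go(b,.25,0);st('over')
arm.move_straight([b[0],b[1],.06],v=.15);arm.move_straight([b[0],b[1],.018],v=.06);st('low')
arm.move_gripper(.083);arm.move_straight([b[0],b[1],.25],v=.2);st('rel')
c=look((.5,-.15),.38,np.pi/2,save='w5.png')
E
```

```text
hole [0.56127358 0.16228842 0.026     ] [5.61200e-01 1.60800e-01 6.80466e+01 6.61792e+01 1.93000e-02 2.71000e-02
 1.42400e+03]
rim x [0.27833562 0.52929323] y [-0.44754444 -0.25317914]
basket [ 0.40381442 -0.35036179]
0.0020071556405943636
 t42.3 tcp [0.5615 0.1603 0.031 ] F [-0.8  0.4 -0.5] w0.0850 ff 0.0
down t43.0 tcp [ 5.610e-01  1.603e-01 -1.000e-04] F [0.1 0.8 0.2] w0.0849 ff 0.0
grip t43.4 tcp [0.5612 0.1604 0.0007] F [-0.9  0.6  5.2] w0.0658 ff 55.7
up t44.3 tcp [0.5606 0.1602 0.0994] F [ 0.5 -0.3 -1.1] w0.0656 ff 55.5
over t46.9 tcp [ 0.4043 -0.3498  0.2499] F [ 0.2  0.1 -1.1] w0.0656 ff 55.7
low t49.2 tcp [ 0.4039 -0.3504  0.0181] F [ 0.1 -0.5 -1.6] w0.0657 ff 55.7
rel t50.8 tcp [ 0.4035 -0.3501  0.2491] F [-0.3 -0.  -0.7] w0.0829 ff 0.0
```

View pics/w5.png

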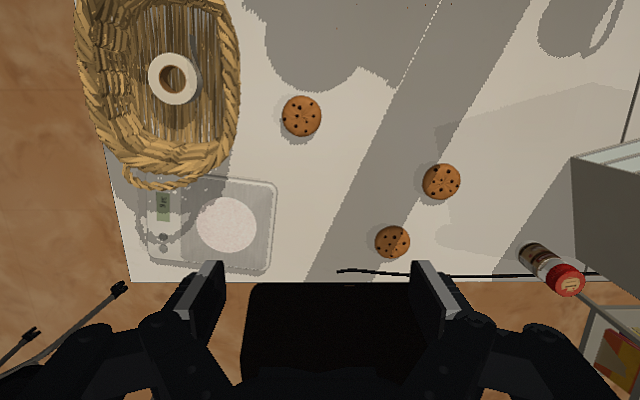

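The roll lies in the basket at (172,78). Now I'll measure the card from close by with a colour fit, checking it against its 100 mm diameter, and measure the cookies.

```bash
cat >> h.py <<'E'
def cardfit(c,g=(.631,-.302)):
    """circle of the white card resampled into a 0.5 mm world grid at z=.0195"""
    E=c['extrinsics'];K=c['mtx'];r=np.arange(-70,70.1,.5)/1000
    gx,gy=np.meshgrid(r+g[0],r+g[1]);P=np.stack([gx,gy,np.full_like(gx,.0195)],-1)@E[:3,:3].T+E[:3,3]
    x,y=P[...,0]/P[...,2],P[...,1]/P[...,2];f=1+c['k1']*(x*x+y*y)
    im=cv2.remap(c['color'],(K[0,0]*x*f+K[0,2]).astype(np.float32),(K[1,1]*y*f+K[1,2]).astype(np.float32),1)
    gr=cv2.GaussianBlur(im.min(2),(5,5),0);_,b=cv2.threshold(gr,0,1,cv2.THRESH_OTSU)
    b=cv2.morphologyEx(b,cv2.MORPH_OPEN,cv2.getStructuringElement(2,(41,41)))
    cs,_=cv2.findContours(b,0,1);k=max(cs,key=cv2.contourArea);e=cv2.fitEllipse(k)
    return im,np.array(e[0])*.0005-.07+g,np.array(e[1])*.5
E
python3 - <<'E'
from h import *
c=cam('wrist')
print('far',cardfit(c)[1:])
for g in((.666,-.023),(.559,.05),(.457,-.174)): print(np.round(find(c,g,.05)[0],4))
c=look((.57,-.30),.30,np.pi/2);im,g,d=cardfit(c);print('near',g,d);cv2.imwrite('pics/card.png',cv2.resize(im,None,fx=2,fy=2)[:,:,::-1])
c2=look((.63,-.28),.36,0.);print('near2',cardfit(c2)[1:])
E
```

```text
far (array([ 0.63169262, -0.29768402]), array([ 93.89806366, 100.77413177]))
[ 6.66200e-01 -2.21000e-02  5.82320e+01  5.80735e+01  4.35000e-02
  1.63000e-02  9.22000e+02]
[ 5.59900e-01  4.99000e-02  5.92840e+01  5.84699e+01 -1.00600e+00
  1.66000e-02  1.10400e+03]
[ 4.56700e-01 -1.73300e-01  6.02798e+01  5.72422e+01 -4.00000e-04
  1.65000e-02  1.29000e+03]
near [ 0.6319683  -0.29794537] [ 93.52056122 100.40878296]
near2 (array([ 0.631965  , -0.29763686]), array([ 93.88674164, 100.28160858]))
```

View pics/card.png

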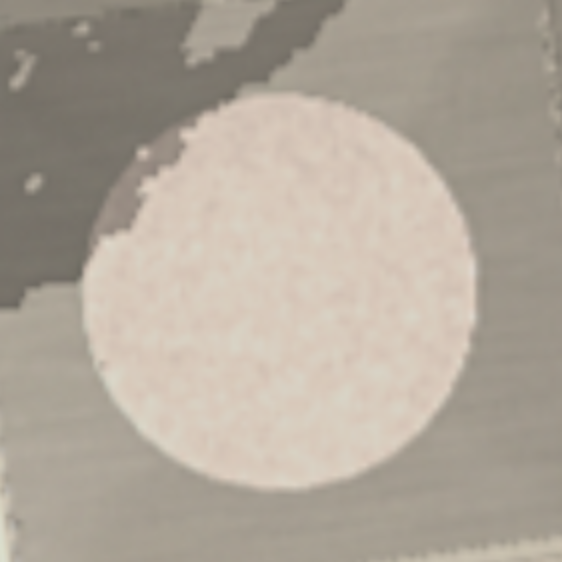

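Reading the patch directly to get past the shaded corner, the card's edges are at 83/476 and 93/490, so its centre is (0.631, -0.299). I'll stack the first cookie and check it.

```bash
cat >> h.py <<'E'
CARD=np.array([.631,-.299])
def cookie(g,level,target=CARD,yaw=np.pi/2):
    arm.move_gripper(.083,35)
    c=look((g[0]-.07,g[1]),.26,yaw);o=find(c,g,.06)[0];print('see',np.round(o,4))
    assert 55<o[3]<o[2]<64
    go(o,.08,yaw);arm.move_straight([o[0],o[1],.0],v=.08);st('down')
    arm.move_gripper(0,35);st('grip')
    arm.move_straight([o[0],o[1],.18],v=.2);w0=arm.read_gripper_width()
    go(target,.18,yaw);st('over')
    if abs(arm.read_gripper_width()-w0)>.004 or arm.read_finger_force()<5: print('LOST?');return
    z=.0195+.015*level
    arm.move_straight([*target,z+.03],v=.12);arm.move_straight([*target,z+.001],v=.04);st('low')
    arm.move_gripper(.078);arm.move_straight([*target,z+.12],v=.1)
    c=look((target[0]-.06,target[1]),.30,yaw)
    for o in find(c,target,.07,zmin=z+.008,zmax=z+.04,rimdrop=.006)[:2]: print('placed',np.round(o,4))
    st('end')
E
python3 -c "
from h import *
cookie((.457,-.174),0)"
```

```text
see [ 4.57800e-01 -1.72300e-01  5.93907e+01  5.87606e+01 -4.58600e-01
  1.65000e-02  2.28500e+03]
down t57.9 tcp [ 4.580e-01 -1.724e-01  4.000e-04] F [ 0.1 -0.3  0.2] w0.0833 ff 0.0
grip t58.2 tcp [ 0.458  -0.1724  0.0007] F [-1.   0.5  7.6] w0.0584 ff 35.9
over t60.1 tcp [ 0.6301 -0.2983  0.1791] F [-0.3  0.5 -0.2] w0.0583 ff 37.5
low t62.2 tcp [ 0.631  -0.299   0.0204] F [-0.6 -0.2  0.6] w0.0585 ff 37.6
placed [ 6.30700e-01 -2.97500e-01  5.79961e+01  5.74340e+01 -4.51800e-01
  3.61000e-02  2.00300e+03]
end t64.7 tcp [ 0.571  -0.2988  0.2977] F [ 0.7 -0.2 -0.2] w0.0780 ff 0.0
```

```bash
python3 -c "
from h import *
cookie((.5599,.05),1)
cookie((.6662,-.022),2)"
```

```text
see [ 5.61300e-01  5.11000e-02  5.97262e+01  5.88782e+01 -7.11100e-01
  1.65000e-02  2.28500e+03]
down t68.3 tcp [5.616e-01 5.110e-02 4.000e-04] F [-0.4  0.7  0.4] w0.0828 ff 0.0
grip t68.6 tcp [0.5616 0.051  0.0007] F [-1.3  0.5  6.7] w0.0586 ff 36.2
over t71.0 tcp [ 0.6312 -0.2977  0.18  ] F [-0.8  0.5 -0.3] w0.0583 ff 37.5
low t73.0 tcp [ 0.631  -0.299   0.0354] F [-0.3  0.8 -0. ] w0.0581 ff 37.6
placed [ 6.30700e-01 -2.96900e-01  5.81166e+01  5.73307e+01 -1.56320e+00
  5.10000e-02  2.13000e+03]
end t75.4 tcp [ 0.5709 -0.2988  0.2986] F [-0.1 -0.4 -0.1] w0.0785 ff 0.0
see [ 6.68200e-01 -2.01000e-02  5.92791e+01  5.92009e+01 -1.55230e+00
  1.64000e-02  2.29300e+03]
down t78.7 tcp [ 6.685e-01 -2.010e-02  5.000e-04] F [ 1.  -0.2  1.7] w0.0829 ff 0.0
grip t79.1 tcp [ 0.6685 -0.0201  0.0008] F [-1.5  0.5  6.6] w0.0583 ff 37.0
over t81.2 tcp [ 0.6313 -0.2977  0.1798] F [ 0.5  0.1 -0.5] w0.0586 ff 37.5
low t83.1 tcp [ 0.631  -0.299   0.0504] F [-0.4 -0.   0.6] w0.0585 ff 37.6
placed [ 6.30400e-01 -2.97200e-01  5.81221e+01  5.76190e+01 -1.56230e+00
  6.60000e-02  2.31200e+03]
end t85.4 tcp [ 0.5709 -0.2988  0.2991] F [-0.6  0.1 -0.4] w0.0778 ff 0.0
```

```bash
python3 - <<'E'
from h import *
arm.move_pose([.5,0,.4],orient([.5,0,.4],np.pi/2));arm.hold(.3)
a=cam('top')['color'][130:330,120:500]
s=cam('side')['color'][80:345,170:430]
f=lambda i,h:cv2.resize(i,(int(i.shape[1]*h/i.shape[0]),h),interpolation=cv2.INTER_CUBIC)
a,s=f(a,240),f(s,340)
o=np.zeros((590,max(a.shape[1],s.shape[1]),3),np.uint8);o[:240,:a.shape[1]]=a;o[245:585,:s.shape[1]]=s
cv2.imwrite('pics/fin.png',o[:,:,::-1])
E
```

```text
(no output)
```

View pics/fin.png

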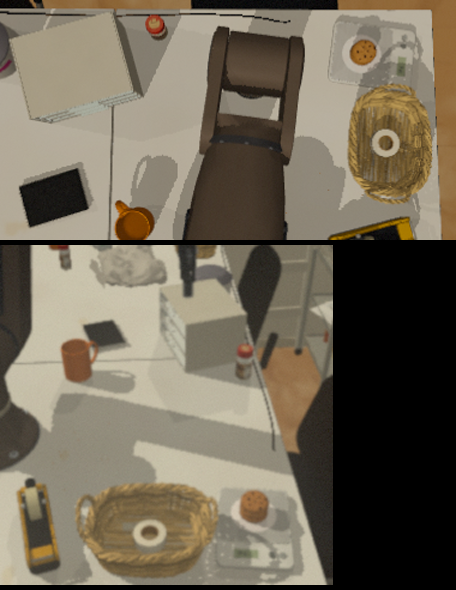

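The final picture shows the drawer shut, the roll in the basket at (386,143), three cookies stacked on the card at (363,52), and the jar where it was.

```bash
python3 -c "
from h import *
print(arm.sign_off(),arm.read_time_s())"
```

```text
the job is handed in; nothing more can be done
the job is handed in; nothing more can be done
```

The job is handed in: the pen and paste brush are in the shut top drawer, the one label roll is in the basket, and the three cookies are stacked on the card; I saw no eraser, reel, second roll or fourth cookie on the table.

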